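Empty the tipping barrel into the catch pan

TASK

Lift the catch pan up off its rail and stand it on the black mat under the green barrel, squarely in the yellow outline with its red tab at the end away from the barrel. Swing the barrel over by its red crank grip until all four metal slugs have dropped into the pan, then swing the barrel back fully upright and leave it. The pan stays level where it stands, and the hammer, the wrench and the bottle are left alone.

Things in the scene. Friction and masses are not known exactly. Their poses are not given: they have to be found in the camera images.
- stand: Fixed tipping stand: black rubber-faced base plate 200 (x) x 310 (y, from -105 to +205) x 8 mm. Origin on the bench right below the middle of the barrel's axle, which runs along the stand's x axis 170 mm above the bench. The barrel pours to +y; the crank is on the -x side. Two blue posts outside x = +-72 mm carry the axle and lean back to y = -75 mm at the plate.
- drop (a point): Middle of the yellow outline (150 x 211 mm) on the mat, at stand (0, +85, 8) mm, on the top of the plate: the pan's origin belongs here, with the pan's axes along the stand's axes. Axes as the stand's.
- pivot (a point): Middle of the barrel's axle, at stand (0, 0, 170) mm. Axes as the stand's.
- barrel (a joint): Barrel angle in rad: 0 = upright against a stop, 2.2 = tipped over to the stand's +y, mouth down, against the other stop. Stiff axle (0.4 N m, some 4 N at the grip): it stays where it is left. The slugs slide out between about 1.6 and 2.2; one that lingers comes loose if the barrel is rocked at 1.8 to 2.2.
- grip (a point): Middle of the red crank grip: a round bar, diameter 18 mm, 66 mm long, parallel to the axle and 100 mm from it. At barrel angle q it is at stand (-130, 100 cos(a), 170 + 100 sin(a)) mm, a = 2.670 - q, so it passes over the top. It is rigid with the barrel and turns within the fingers. Grip it from above, closing across it (along the stand's y).
- pan: Loose aluminium catch pan, open-topped, 124 (x) x 190 (y) x 50 (z) mm, wall 4 mm, 0.25 to 0.5 kg. Origin at the centre of its underside. At its +y end stands a red upright tab, 60 mm wide (x), 8 mm thick (y 87 to 95 mm), up to z = 140 mm. It hangs level from the rail by the hook behind the tab, its underside about 60 mm above the bench.
- tab (a point): Grip point in the pan's red tab, at pan (0, 91, 120) mm; pinch the tab from above across its 8 mm thickness (along the pan's y). Axes as the pan's.
- mouth (a point): Centre of the barrel's mouth, turning with the barrel. Barrel: green open-topped cone 100 mm high, outer radius 42 mm at the bottom and 62 mm at the mouth, wall 4 mm; the mouth is 60 mm above the axle when upright. Its lip swings no lower than 83 mm above the bench; tipped to 2.2 the lip is 12 mm to the +y side of the axle.
- hook (a point): Hook behind the pan's tab, 60 mm wide (x): a bridge at pan z 88 to 94 mm, out to y = 119 mm, with a lip at y 113 to 119 mm turned down to z = 58 mm, over the rail. This point is the middle of the bridge's underside, pan (0, 104, 88) mm. Lifting the pan straight up by more than 40 mm frees it.
- rack: Fixed rack: wooden foot, two dark posts 152 mm high at its x = +-105 mm, a steel rail of diameter 12 mm along its x axis, centre 142 mm above the bench, and below it a bar that the hung pan leans on. Origin on the bench below the middle of the rail. The pan hangs on the rack's -y side with its axes along the rack's.
- slug0: Brass round slug, diameter 28, 30 mm long, about 0.1 kg, starts in the barrel. Origin at its centre.
- slug1: Brass round slug, as slug0.
- slug2: Aluminium block slug 24 x 24 x 28 mm, about 0.045 kg, starts in the barrel. Origin at its centre.
- slug3: Aluminium block slug, as slug2.
- hammer: Bystander: hammer lying on the bench, 280 mm long.
- wrench: Bystander: wrench lying on the bench, 180 mm long.
- oil: Bystander: amber bottle, 60 mm across, 150 mm high, standing.
There are look-alikes about, which are no part of the job. Leave any pink look-alike of the slug2 alone.

How it is judged:
By the outcome, as a careful person would: the job done as asked, in the order asked, and still so for the second after the job is handed in, with the robot touching nothing.
It also fails if it takes over 72 s, if anything falls off the work surface, if the arm or the gripper's body presses on something with over 40 N, if the wrist force passes 120 N, or if a joint passes its speed limit or range.

ROBOT

A 7-joint arm with a two-finger parallel gripper is mounted at the origin on the work surface. World frame = base frame: x ahead of the robot, y to its left, z up, the work surface at z = 0. Lengths are in m, angles in rad, forces in N, time in s.
With the tool pointing down it reaches from about 0.35 to 0.775 m from the base axis. Payload 3.1 kg.
Tool frame: the origin (TCP) lies on the centre line of the jaws, within the pads' length; the fingertips stand tip_reach ahead of it and the grasp point (between the pads) is the TCP (tip_reach is the distance from the TCP to the fingertips, in m); z points along the fingers, y is the line along which they close (so a half turn about z gives the same grasp; the last joint's range is limited). The gripper opens to 85 mm and grips with 20 to 120 N. Pads are 22 mm wide; open, the fingers measure 114 mm over their backs; the gripper's body (76 mm by 85 mm) begins 54 mm behind the grasp point. The pads swing forward as they close: fully open they stand 13 mm farther back than shut.
Start: joints at [1.279, 0.311, 0.014, 1.512, -0.004, 1.319, -0.027], TCP at [0.136, -0.533, 0.25] pointing down, gripper open.
Joint ranges: [-2.7, 2.7], [-0.3, 1.91], [-1.27, 1.3], [0.12, 2.57], [-1.44, 4.58], [0.2, 2.03], [-3.05, 3.05]. Speed limits (rad/s): [2.79, 2.79, 3.14, 3.14, 3.14, 3.14, 3.14].

INTERFACE

Orientations are given as a unit quaternion [w, x, y, z].
In Python, from bench import read_state, read_camera, camera_params, hand_in, tip_reach gives the robot as it stands. The module is installed in compiled form; this text tells all that it offers.
- The arm moves only by the tool servo_tool, never from a script. Its argument "targets" is one flat list of numbers, 7 for each row, row after row: the opening, from 0 (shut) to 1 (fully open), then the shift along the tool's x, y, z in m, then the turn, a rotation vector about the tool's x, y, z in rad. A call has 1 to 5 rows; each row is the pose to reach, as a shift and turn from the pose commanded when the call began, along the tool's axes at that moment; what a row does not reach only later rows make up. A row lasts 1/12 s, in which the tool goes at most 41.7 mm and 7.16 degrees, less where a joint would pass 70% of its speed; a pose out of reach is approached as far as the arm can. A call with a gripper value outside its range is refused whole. The fingers move at their own pace and stop on an object; "squeeze" is the grip in N (left out, the last holds). Time passes only in rows, so rows that repeat a pose let the fingers close. It gives the time, the measured TCP pose, the force, the opening and the grip force at its end, in the units of the state.
- read_state(): the state, without advancing time (a new reading comes with each control period).
- read_camera(name): name is "side" or "top" or "wrist"; returns the picture (480x640x3 uint8, red, green, blue); there is no depth.
- camera_params(name): a dict with "fx", "fy", "cx", "cy" (pixels), "dist" ([k1, k2, p1, p2, k3] as OpenCV has them; the pictures are not rectified), "R" (3x3) and "t" (3): a world point X has camera coordinates R X + t. Camera axes: x right, y down, z forward; pixel columns grow to the right and rows downward; lengths in m; the calibration is good to about 2 mm. A picture is of the moment at which its call begins: read the wrist's pose just before it. camera_params takes no time and is no camera call; for the wrist camera it gives the pose at the moment of the call.
- hand_in(): hands the job in; it is judged then, once.
The state is a dict: "time_s": time; "joint_pos": joint angles; "qvel": joint speeds; "tau": joint torques, N m; "tool_pos": TCP position; "orientation": TCP orientation; "force": force on the tool from outside, world axes, zero at the start; "ft_torque": the same for the moment, N m; "gripper_width": finger opening in m; "gripper_force": force on a finger pad.
Only numpy, scipy, OpenCV 4.12 (cv2) and the standard library are available. Lean on these libraries where they do the work, as an engineer would, in place of code of your own. Each camera call takes 0.05 s, during which the arm holds its last target. There are 200 camera calls.

## Working session

There is one attempt and no reset: what is moved stays moved. The work goes in short steps, Python scripts to look and compute and a tool call to move; the robot and the scene stay as the last step left them, time stands still between calls to the robot, and variables do not carry over. Pictures are saved under pics/ and viewed, at most 10 in all, crops included, and the job is handed in when it is done.

Besides the shell and the picture viewer there is one more tool, called after ">>>" by a JSON object that holds its "name" and its "arguments". servo_tool: Moves the arm, as the interface text tells. Its arguments: {"type":"object","properties":{"targets":{"type":"array","items":{"type":"number"}},"squeeze":{"type":"number"}},"required":["targets"]}

```bash
mkdir -p pics; python3 - <<'E'
from bench import *
import cv2
s=read_state(); print(s); print(tip_reach if not callable(tip_reach) else tip_reach())
for n in("top","side"):
    p=camera_params(n); print(n,p)
    cv2.imwrite(f"pics/{n}0.png",read_camera(n)[:,:,::-1])
E
```

```text
{'time_s': 0.0, 'joint_pos': array([ 1.27934179,  0.31173316,  0.01398335,  1.51306019, -0.00440653,
        1.31918603, -0.02721197]), 'qvel': array([ 8.11433420e-05,  3.50428191e-04,  4.20873965e-04,  1.62179453e-03,
        1.52390645e-03,  1.22457359e-03, -5.70158899e-04]), 'tau': array([-2.65763983e-04, -3.79911733e+01,  1.45605253e-01, -2.30589688e+01,
        1.18768433e-02,  1.36011362e-02, -3.56438953e-06]), 'tool_pos': array([ 0.13579252, -0.53226925,  0.24921562]), 'orientation': array([-1.16251220e-03,  9.92207826e-01,  1.24588291e-01, -1.90114412e-04]), 'force': array([ 0.26755553, -0.71040114,  1.27102033]), 'ft_torque': array([0.01140041, 0.00480774, 0.04297927]), 'gripper_force': 0.0, 'gripper_width': 0.08543304610969531}
0.019
top {'fx': 482.2584830302173, 'fy': 482.2584830302173, 'cx': 309.8118650488066, 'cy': 233.59609736214236, 'dist': array([-0.04299439,  0.        ,  0.        ,  0.        ,  0.        ]), 'R': array([[-0.01612626, -0.99985937,  0.00460287],
       [-0.99306065,  0.01547992, -0.11658013],
       [ 0.11649248, -0.00645093, -0.99317062]]), 't': array([-0.02160774,  0.59663285,  1.0202755 ])}
side {'fx': 585.3440630257259, 'fy': 585.3440630257259, 'cx': 324.39753381794617, 'cy': 223.7475306563401, 'dist': array([-0.03804047,  0.        ,  0.        ,  0.        ,  0.        ]), 'R': array([[ 0.99703442, -0.07371187,  0.02211175],
       [-0.02286752, -0.55812133, -0.82944419],
       [ 0.07348093,  0.82647876, -0.55815178]]), 't': array([-0.58266522,  0.10057049,  1.39981586])}
```

View pics/top0.png

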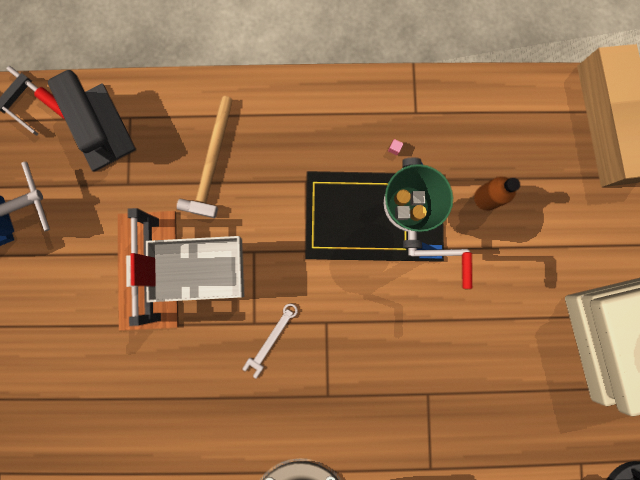

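View pics/side0.png

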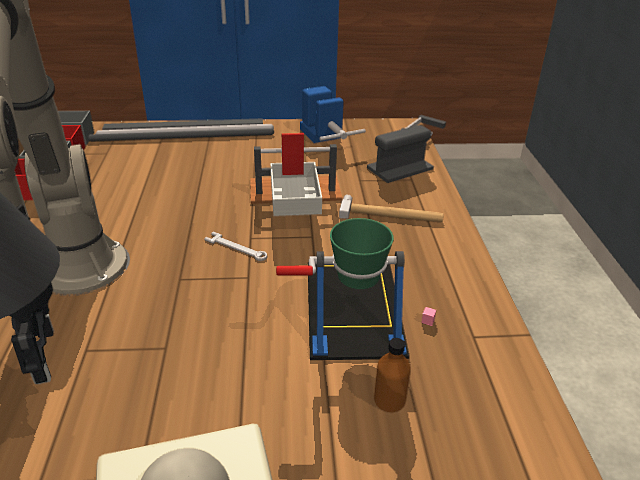

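The top view shows the pan on its rack at about (195,268), with the red tab at (143,270). The stand's black mat is at (375,215), the barrel at (418,197) and the red crank grip at (467,270). The pink cube at (397,147) is the look-alike; the real slugs are the four inside the barrel. The image's left is world +y. I'll enlarge the stand and the pan.

```bash
python3 - <<'E'
import cv2
a=cv2.imread("pics/top0.png")
cv2.imwrite("pics/c1.png",cv2.resize(a[155:300,290:485],None,fx=4,fy=4,interpolation=cv2.INTER_CUBIC))
cv2.imwrite("pics/c2.png",cv2.resize(a[200:335,110:255],None,fx=4,fy=4,interpolation=cv2.INTER_CUBIC))
E
```

```text
(no output)
```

View pics/c1.png

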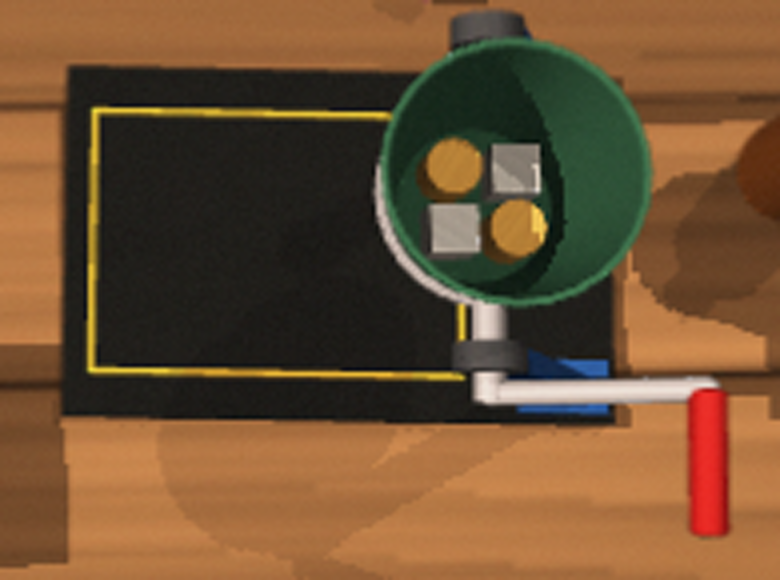

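View pics/c2.png

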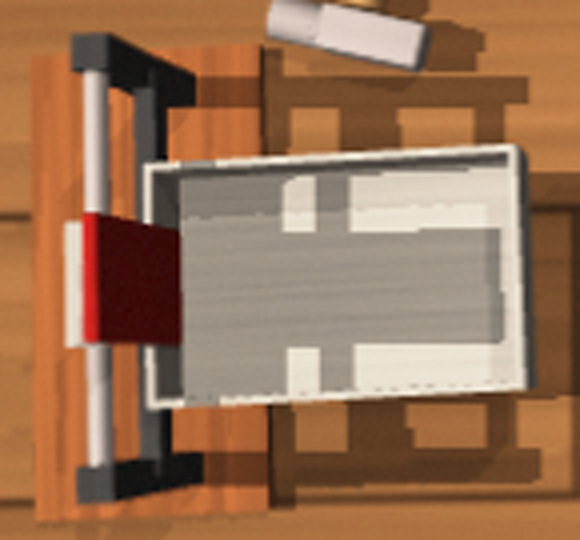

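```bash
cat > h.py <<'E'
import numpy as np,cv2
from scipy.optimize import least_squares
from bench import *
def proj(n,X,P=None):
    P=P or camera_params(n);K=np.array([[P['fx'],0,P['cx']],[0,P['fy'],P['cy']],[0,0,1]])
    return cv2.projectPoints(np.float64(X).reshape(-1,1,3),cv2.Rodrigues(P['R'])[0],P['t'],K,P['dist'])[0][:,0]
def place(p,L):
    L=np.atleast_2d(L)/1000.;c,s=np.cos(p[2]),np.sin(p[2])
    return np.c_[p[0]+c*L[:,0]-s*L[:,1],p[1]+s*L[:,0]+c*L[:,1],L[:,2]]
def fit(n,L,uv,g):
    r=least_squares(lambda p:(proj(n,place(p,L))-uv).ravel(),g)
    print(np.round(r.x,4),"res px",np.round(r.fun.reshape(-1,2),1).tolist()); return r.x
E
python3 - <<'E'
from h import *
c=lambda a,o:(np.array(a)+.5)/4-.5+np.array(o)
S=fit("top",[[100,205,8],[-100,205,8],[-100,-105,8],[75,190.5,8],[-75,190.5,8],[-75,-20.5,8],[-97,-89.1,215.4],[-163,-89.1,215.4]],
 c([[68,67],[63,413],[613,422],[95,111],[92,372],[463,378],[706,388],[709,533]],(290,155)),[.6,-.2,0])
Pn=fit("top",[[62,95,110],[62,-95,110],[-62,-95,110],[-62,95,110],[30,91,200],[-30,91,200]],
 c([[145,167],[522,147],[533,388],[150,408],[91,213],[93,342]],(110,200)),[.5,.2,0])
# side check: print predicted pixels
print("side grip ends",proj("side",place(S,[[-97,-89.1,215.4],[-163,-89.1,215.4]])).round(), "outline",proj("side",place(S,[[75,190,8],[75,-20,8]])).round())
print("side tab top",proj("side",place(Pn,[[30,87,200],[-30,87,200],[62,-95,110],[-62,-95,110]])).round())
print("tab",place(Pn,[[0,91,180],[0,0,60]]),"drop tab",place(S,[[0,176,128],[0,85,8]]),"grip",place(S,[-130,-89.1,215.4]))
E
```

```text
[ 0.6373 -0.2277 -0.0308] res px [[-0.2, -0.5], [-0.3, 0.6], [0.6, 0.4], [-0.7, -0.7], [-0.9, -0.2], [0.4, -0.3], [0.5, 0.1], [0.5, 0.4]]
[0.5198 0.2048 0.0386] res px [[0.5, -0.7], [-0.6, -0.7], [-1.0, 0.5], [0.4, 0.5], [0.3, -0.0], [0.3, 0.4]]
side grip ends [[314. 271.]
 [277. 271.]] outline [[381. 265.]
 [393. 326.]]
side tab top [[304. 134.]
 [282. 135.]
 [322. 197.]
 [273. 199.]]
tab [[0.51625042 0.29571333 0.18      ]
 [0.5197591  0.204781   0.06      ]] drop tab [[ 0.6426731  -0.05179487  0.128     ]
 [ 0.63987107 -0.14275172  0.008     ]] grip [[ 0.50457191 -0.31276627  0.2154    ]]
```

>>> {"name": "servo_tool", "arguments": {"targets": [1,0.03,-0.019,-0.018,0,0,0.042,1,0.06,-0.038,-0.036,0,0,0.084,1,0.09,-0.057,-0.054,0,0,0.126,1,0.12,-0.076,-0.072,0,0,0.168,1,0.15,-0.095,-0.09,0,0,0.211], "squeeze": 100}}

```text
time_s: 0.52
tool_pos: [0.2585, -0.4021, 0.3407]
orientation: [-0.0, 1.0, 0.018, -0.0]
force: [0.4, -0.4, -0.1]
gripper_width: 0.0854
gripper_force: 0.0
```

>>> {"name": "servo_tool", "arguments": {"targets": [1,0.028,-0.028,0,0,0,0,1,0.056,-0.056,0,0,0,0,1,0.084,-0.084,0,0,0,0,1,0.112,-0.112,0,0,0,0,1,0.14,-0.14,0,0,0,0]}}

```text
time_s: 0.93
tool_pos: [0.393, -0.2567, 0.3401]
orientation: [0.0, 1.0, 0.019, -0.0]
force: [1.2, -0.7, -0.5]
gripper_width: 0.0854
gripper_force: 0.0
```

>>> {"name": "servo_tool", "arguments": {"targets": [1,0.02,-0.036,0,0,0,0,1,0.04,-0.072,0,0,0,0,1,0.06,-0.108,0,0,0,0,1,0.08,-0.144,0,0,0,0,1,0.1,-0.18,0,0,0,0]}}

```text
time_s: 1.35
tool_pos: [0.4854, -0.0729, 0.34]
orientation: [0.0, 1.0, 0.019, -0.0]
force: [1.1, -0.8, 0.1]
gripper_width: 0.0853
gripper_force: 0.0
```

>>> {"name": "servo_tool", "arguments": {"targets": [1,0.004,-0.04,0,0,0,0,1,0.008,-0.08,0,0,0,0,1,0.012,-0.12,0,0,0,0,1,0.016,-0.16,0,0,0,0,1,0.02,-0.2,0,0,0,0]}}

```text
time_s: 1.77
tool_pos: [0.497, 0.1276, 0.3399]
orientation: [0.0, 1.0, 0.019, -0.0]
force: [1.2, -0.2, -0.1]
gripper_width: 0.0851
gripper_force: 0.0
```

>>> {"name": "servo_tool", "arguments": {"targets": [1,0.005,-0.034,0,0,0,0,1,0.01,-0.07,0.01,0,0,0,1,0.015,-0.106,0.025,0,0,0,1,0.02,-0.14,0.045,0,0,0,1,0.025,-0.167,0.06,0,0,0]}}

```text
time_s: 2.18
tool_pos: [0.5146, 0.2967, 0.2784]
orientation: [-0.0, 1.0, 0.021, -0.001]
force: [-0.5, -0.5, -0.2]
gripper_width: 0.0853
gripper_force: 0.0
```

>>> {"name": "servo_tool", "arguments": {"targets": [1,0,0,0,0,0,0,1,0,0,0,0,0,0]}}

```text
time_s: 2.35
tool_pos: [0.5144, 0.2951, 0.2781]
orientation: [0.001, 1.0, 0.021, -0.002]
force: [-0.0, 0.4, 0.5]
gripper_width: 0.0855
gripper_force: 0.0
```

```bash
cat >> h.py <<'E'
from scipy.spatial.transform import Rotation as Ro
S=[0.6373,-0.2277,-0.0308]; Pn=[0.5198,0.2048,0.0386]
def go(target,yaw):
    s=read_state();q=s['orientation'];R=Ro.from_quat([*q[1:],q[0]])
    T=Ro.from_matrix([[np.cos(yaw),np.sin(yaw),0],[np.sin(yaw),-np.cos(yaw),0],[0,0,-1]])
    print("pos",s['tool_pos'].round(4),"shift",R.inv().apply(np.array(target)-s['tool_pos']).round(4),"turn",(R.inv()*T).as_rotvec().round(4))
E
python3 - <<'E'
from h import *
go([.51625,.2957,.180],.0386)
P=camera_params("wrist");im=read_camera("wrist")
print(proj("wrist",place(Pn,[[30,87,200],[-30,87,200],[30,95,200],[-30,95,200]]),P).round(1))
cv2.imwrite("pics/w1.png",im[:,:,::-1])
E
```

```text
pos [0.5144 0.2951 0.2781] shift [ 0.0023 -0.0007  0.0981] turn [0.0013 0.0044 0.0044]
[[323.4 196.4]
 [322.3 310.3]
 [306.7 196.3]
 [306.9 310.3]]
```

View pics/w1.png

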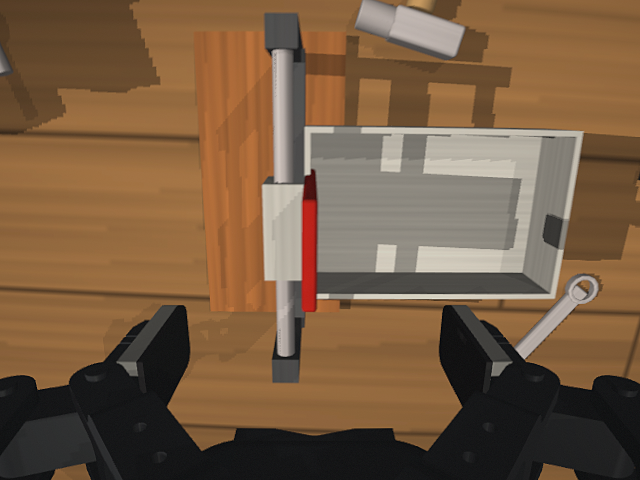

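The wrist view shows the tab's top edge at columns 303–316, rows 195–310. That is within 2.5 mm of the prediction, about 2 mm further towards +y. I'll descend and grip.

>>> {"name": "servo_tool", "arguments": {"targets": [1,0.001,-0.001,0.03,0,0,0.004,1,0.002,-0.002,0.06,0,0.004,0.004,1,0.002,-0.002,0.08,0,0.004,0.004,1,0.002,-0.002,0.09,0,0.004,0.004,1,0.002,-0.002,0.098,0,0.004,0.004]}}

```text
time_s: 2.82
tool_pos: [0.5187, 0.2936, 0.182]
orientation: [0.001, 1.0, 0.016, 0.002]
force: [0.1, -0.2, 1.1]
gripper_width: 0.0855
gripper_force: 0.0
```

>>> {"name": "servo_tool", "arguments": {"targets": [0,0,0,0,0,0,0,0,0,0,0,0,0,0,0,0,0,0,0,0,0,0,0,0,0,0,0,0,0,0,0,0,0,0,0], "squeeze": 90}}

```text
time_s: 3.23
tool_pos: [0.5184, 0.2964, 0.1835]
orientation: [-0.001, 1.0, 0.017, 0.003]
force: [-0.8, 0.1, -0.1]
gripper_width: 0.0256
gripper_force: 0.0
```

>>> {"name": "servo_tool", "arguments": {"targets": [0,0,0,0,0,0,0,0,0,0,0,0,0,0,0,0,0,0,0,0,0,0,0,0,0,0,0,0]}}

```text
time_s: 3.57
tool_pos: [0.518, 0.2981, 0.1833]
orientation: [-0.002, 1.0, 0.018, 0.003]
force: [1.0, 4.5, 0.2]
gripper_width: 0.0072
gripper_force: 88.2
```

>>> {"name": "servo_tool", "arguments": {"targets": [0,0,0,-0.008,0,0,0,0,0,0,-0.02,0,0,0,0,0,0,-0.035,0,0,0,0,0,0,-0.05,0,0,0,0,0,0,-0.062,0,0,0]}}

```text
time_s: 3.98
tool_pos: [0.5171, 0.2941, 0.2433]
orientation: [0.002, 1.0, 0.017, 0.0]
force: [0.6, 0.0, -2.3]
gripper_width: 0.007
gripper_force: 91.2
```

>>> {"name": "servo_tool", "arguments": {"targets": [0,0,0,0,0,0,0,0,0,0.01,0,0,0,0,0,0.0,0.03,0,0,0,0,0,0.0,0.055,0,0,0,0,0,0,0.08,0,0,0,0]}}

```text
time_s: 4.4
tool_pos: [0.5191, 0.2133, 0.242]
orientation: [0.001, 1.0, 0.018, -0.0]
force: [0.7, -0.2, -3.1]
gripper_width: 0.0069
gripper_force: 91.1
```

```bash
python3 - <<'E'
from h import *
s=read_state();print(s['tool_pos'],s['orientation'],s['gripper_width'],s['gripper_force'],s['force'])
a=read_camera("side")[:,:,::-1][90:240,220:400]
b=read_camera("top")[:,:,::-1][180:330,110:290]
cv2.imwrite("pics/m1.png",np.hstack([cv2.resize(x,None,fx=2.2,fy=2.2) for x in (a,b)]))
E
```

```text
[0.51907379 0.21331197 0.24199794] [ 1.46535674e-03  9.99841448e-01  1.77457728e-02 -1.40952217e-04] 0.0069284684999441366 91.07889175415039 [ 0.73474392 -0.17813266 -3.14179288]
```

View pics/m1.png

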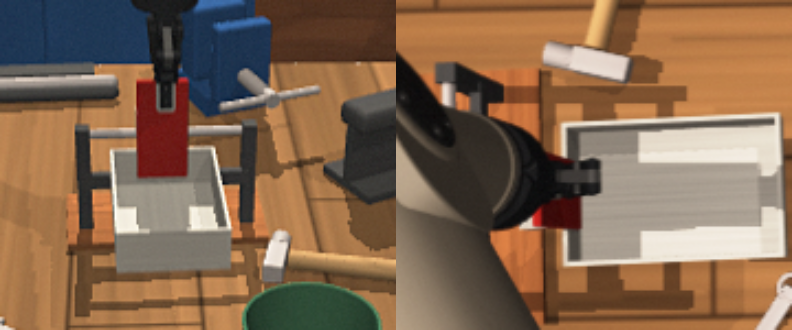

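```bash
python3 - <<'E'
from h import *
uv=(np.array([[562,125],[780,115],[787,257],[567,265]])-[396,0]+.5)/2.2-.5+[110,180]
L=np.array([[62,95,50+119],[62,-95,169],[-62,-95,169],[-62,95,169.]])
p=fit("top",L,uv,[.52,.12,.03]); print(place(p,[0,91,0]))
E
```

```text
[0.5207 0.1106 0.0311] res px [[0.3, -0.6], [0.5, -0.7], [0.0, 0.1], [-0.8, 1.1]]
[[0.51788905 0.20152271 0.        ]]
```

```bash
python3 - <<'E'
from h import *
s=read_state();print(s['time_s'],s['tool_pos'],s['orientation'],s['qvel'].round(3))
b=read_camera("top")[:,:,::-1][180:330,110:290]
a=read_camera("side")[:,:,::-1][90:240,220:400]
cv2.imwrite("pics/m2.png",np.hstack([cv2.resize(x,None,fx=2.2,fy=2.2) for x in (a,b)]))
s=read_state();print(s['time_s'],s['tool_pos'])
def P(uv,off): return (np.array(uv)-off+.5)/2.2-.5
ut=P([[562,125],[780,115],[787,257],[567,265]],[396,0])+[110,180]
us=P([[112,148],[215,146],[232,232],[117,236],[137,80],[188,80]],[0,0])+[220,90]
L=np.array([[62,95,50],[62,-95,50],[-62,-95,50],[-62,95,50.]])
Ls=np.array([[-62,95,50],[62,95,50],[62,-95,50],[-62,-95,50],[-30,87,140],[30,87,140.]])
def f(p):
    g=lambda X:Ro.from_rotvec(p[3:]).apply(X/1000)+p[:3]
    return np.r_[(proj("top",g(L))-ut).ravel(),(proj("side",g(Ls))-us).ravel()]
r=least_squares(f,[.52,.11,.119,0,0,.03],x_scale=[.1,.1,.1,1,1,1]);print(r.x.round(4),r.fun.reshape(-1,2).round(1).tolist())
E
```

```text
4.5 [0.52128028 0.2064046  0.24172209] [4.94288408e-03 9.99912186e-01 1.22937263e-02 2.28736424e-04] [-0.04   0.017 -0.047 -0.021 -0.049 -0.031 -0.033]
4.6 [0.5199522  0.21274895 0.24246754]
[ 0.5203  0.1105  0.1257  0.0171 -0.0031  0.0318] [[-0.4, -0.8], [0.8, -0.8], [0.5, 0.4], [-1.3, 1.6], [-0.7, 0.6], [0.5, -0.0], [0.7, -0.1], [-0.6, 0.1], [-0.2, 0.5], [0.8, -0.1]]
```

View pics/m2.png

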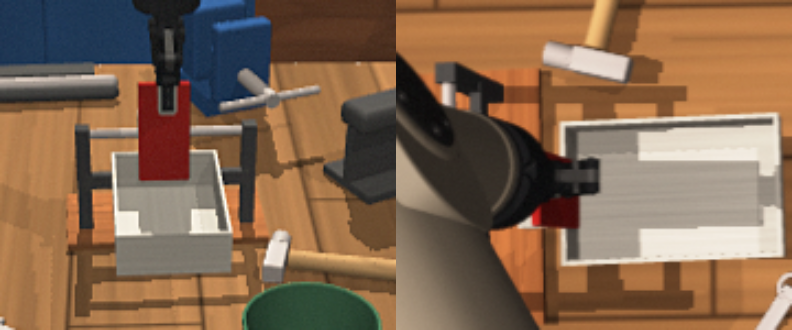

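The pan hangs free and level. The differences were arm sway just after the move, so I'll carry it gently and let it settle.

>>> {"name": "servo_tool", "arguments": {"targets": [0,0.006,0.008,0,0,0,0,0,0.02,0.025,0,0,0,0,0,0.04,0.05,0,0,0,0,0,0.06,0.075,0,0,0,0,0,0.08,0.1,0,0,0,0]}}

```text
time_s: 5.02
tool_pos: [0.6045, 0.1181, 0.2441]
orientation: [0.0, 1.0, 0.019, 0.002]
force: [0.5, -0.1, -2.2]
gripper_width: 0.0069
gripper_force: 91.1
```

>>> {"name": "servo_tool", "arguments": {"targets": [0,0.015,0.018,0,0,0,0.015,0,0.027,0.033,0,0,0,0.03,0,0.036,0.044,0,0,0,0.05,0,0.042,0.051,0,0,0,0.065,0,0.042,0.051,0,0,0,0.065]}}

```text
time_s: 5.43
tool_pos: [0.6488, 0.0665, 0.2435]
orientation: [0.001, 1.0, -0.017, 0.002]
force: [0.6, 0.1, -3.4]
gripper_width: 0.0069
gripper_force: 91.0
```

>>> {"name": "servo_tool", "arguments": {"targets": [0,0,0,0.01,0,0,0,0,0,0,0.03,0,0,0,0,0,0,0.05,0,0,0,0,0,0,0.065,0,0,0,0,0,0,0.075,0,0,0]}}

```text
time_s: 5.85
tool_pos: [0.6454, 0.0713, 0.1669]
orientation: [-0.0, 1.0, -0.013, -0.0]
force: [-0.2, 0.4, -4.0]
gripper_width: 0.0073
gripper_force: 90.9
```

>>> {"name": "servo_tool", "arguments": {"targets": [0,0,0,0,0,0,0,0,0,0,0,0,0,0,0,0,0,0,0,0,0,0,0,0,0,0,0,0,0,0,0,0,0,0,0]}}

```text
time_s: 6.27
tool_pos: [0.6486, 0.0696, 0.1712]
orientation: [-0.0, 1.0, -0.015, 0.003]
force: [-1.3, -0.6, -3.0]
gripper_width: 0.0065
gripper_force: 91.1
```

```bash
python3 - <<'E'
from h import *
s=read_state();print(s['orientation'],s['gripper_width'])
go([.6427,-.0518,.1313],-.0308)
im=read_camera("top");s2=read_state();print(s2['tool_pos'])
cv2.imwrite("pics/t2.png",cv2.resize(im[150:290,240:440,::-1],None,fx=4,fy=4,interpolation=cv2.INTER_CUBIC))
E
```

```text
[-3.47846881e-04  9.99881744e-01 -1.50201432e-02  3.28220827e-03] 0.006462117861416122
pos [0.6486 0.0696 0.1712] shift [-0.0026  0.1215  0.0398] turn [-0.0008 -0.0066  0.0008]
[0.64848357 0.06941622 0.1709638 ]
```

View pics/t2.png

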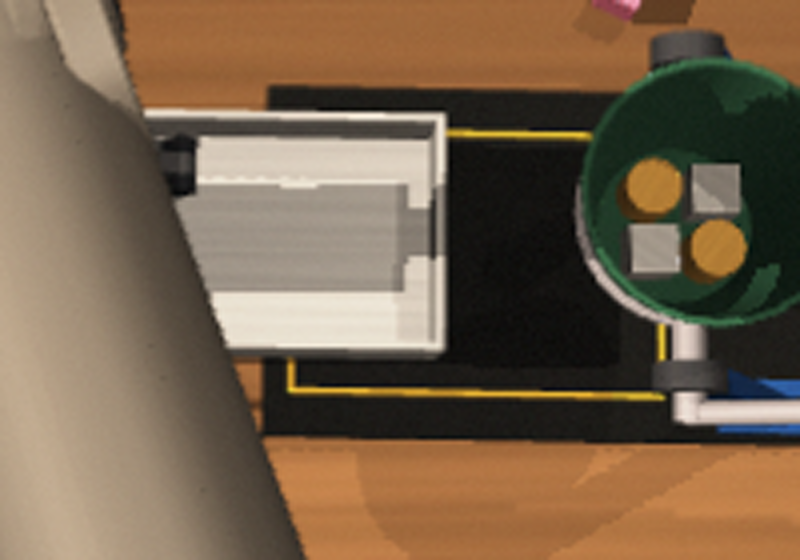

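The top view shows the pan held over the mat's near end, with its leading rim corners at (446,114) and (444,353).

```bash
python3 - <<'E'
from h import *
uv=(np.array([[446,114],[444,353]])+.5)/4-.5+[240,150]
p=fit("top",[[62,-95,98],[-62,-95,98]],uv,[.64,-.02,-.03])
print("tab",place(p,[0,91,0]),"in stand", )
c,s=np.cos(S[2]),np.sin(S[2]);d=p[:2]-S[:2];print([c*d[0]+s*d[1],-s*d[0]+c*d[1]],p[2]-S[2])
E
```

```text
[ 0.6446 -0.0216 -0.0346] res px [[-0.0, 0.4], [0.0, -0.3]]
tab [[0.64775693 0.06930773 0.        ]] in stand
[np.float64(0.0009612753484340014), np.float64(0.20618953670847864)] -0.0037836062211070373
```

>>> {"name": "servo_tool", "arguments": {"targets": [0,0,0.008,0.004,0,0,0,0,0,0.025,0.01,0,0,0,0,-0.001,0.045,0.015,0,0,0,0,-0.002,0.065,0.015,0,0,0,0,-0.002,0.085,0.015,0,0,0]}}

```text
time_s: 6.73
tool_pos: [0.6426, -0.0176, 0.154]
orientation: [0.0, 1.0, -0.015, 0.001]
force: [-0.4, -0.1, -3.5]
gripper_width: 0.0069
gripper_force: 91.1
```

>>> {"name": "servo_tool", "arguments": {"targets": [0,0,0.014,0,0,0,0,0,0,0.025,0,0,0,0,0,0,0.033,0,0,0,0,0,0,0.036,0,0,0,0,0,0,0.036,0,0,0,0]}}

```text
time_s: 7.15
tool_pos: [0.6424, -0.0521, 0.1548]
orientation: [-0.0, 1.0, -0.015, 0.002]
force: [-0.1, 0.1, -4.2]
gripper_width: 0.0069
gripper_force: 91.1
```

>>> {"name": "servo_tool", "arguments": {"targets": [0,0,0,0,0,0,0,0,0,0,0,0,0,0,0,0,0,0,0,0,0,0,0,0,0,0,0,0,0,0,0,0,0,0,0]}}

```text
time_s: 7.57
tool_pos: [0.6423, -0.0509, 0.1547]
orientation: [-0.0, 1.0, -0.015, 0.002]
force: [0.4, 0.4, -3.1]
gripper_width: 0.0069
gripper_force: 91.1
```

```bash
python3 - <<'E'
from h import *
for i in range(4):
    go([.6427,-.0518,.1313],-.0308); im=read_camera("side")
cv2.imwrite("pics/t3.png",cv2.resize(im[200:370,260:460,::-1],None,fx=3.5,fy=3.5,interpolation=cv2.INTER_CUBIC))
E
```

```text
pos [ 0.6423 -0.0509  0.1547] shift [0.0003 0.0009 0.0234] turn [-0.0005 -0.004   0.0018]
pos [ 0.6423 -0.0511  0.1547] shift [0.0003 0.0007 0.0235] turn [-0.0004 -0.004   0.0014]
pos [ 0.6423 -0.0513  0.1547] shift [0.0003 0.0005 0.0234] turn [-0.0003 -0.004   0.0011]
pos [ 0.6423 -0.0515  0.1547] shift [0.0003 0.0003 0.0234] turn [-0.0002 -0.0039  0.001 ]
```

>>> {"name": "servo_tool", "arguments": {"targets": [0,0,0,0.006,0,-0.004,0.001,0,0,0,0.012,0,-0.004,0.001,0,0,0,0.016,0,-0.004,0.001,0,0,0,0.019,0,-0.004,0.001,0,0,0,0.019,0,-0.004,0.001]}}

```text
time_s: 8.18
tool_pos: [0.6415, -0.0517, 0.1343]
orientation: [-0.0, 1.0, -0.016, -0.001]
force: [-0.3, -0.2, -3.1]
gripper_width: 0.0069
gripper_force: 90.9
```

>>> {"name": "servo_tool", "arguments": {"targets": [0,0,0,0.001,0,0,0,0,0,0,0.002,0,0,0,0,0,0,0.002,0,0,0,0,0,0,0.002,0,0,0,0,0,0,0.002,0,0,0]}}

```text
time_s: 8.6
tool_pos: [0.6425, -0.0516, 0.134]
orientation: [-0.0, 1.0, -0.016, 0.0]
force: [0.2, -0.1, -3.7]
gripper_width: 0.007
gripper_force: 90.9
```

>>> {"name": "servo_tool", "arguments": {"targets": [0,0,0,0.001,0,0,0,0,0,0,0.002,0,0,0,0,0,0,0.002,0,0,0,0,0,0,0.002,0,0,0]}}

```text
time_s: 8.93
tool_pos: [0.6426, -0.0515, 0.132]
orientation: [-0.0, 1.0, -0.015, 0.0]
force: [1.3, -0.1, -2.2]
gripper_width: 0.007
gripper_force: 91.2
```

>>> {"name": "servo_tool", "arguments": {"targets": [0,0,0,0.001,0,0,0,0,0,0,0.001,0,0,0,0,0,0,0.001,0,0,0]}}

```text
time_s: 9.18
tool_pos: [0.6427, -0.0512, 0.1316]
orientation: [-0.0, 1.0, -0.015, 0.0]
force: [-2.0, 1.1, 1.6]
gripper_width: 0.0069
gripper_force: 91.7
```

>>> {"name": "servo_tool", "arguments": {"targets": [0,0,0,0.001,0,0,0,0,0,0,0.001,0,0,0,0,0,0,0.001,0,0,0]}}

```text
time_s: 9.43
tool_pos: [0.6426, -0.0512, 0.1315]
orientation: [-0.0, 1.0, -0.015, 0.001]
force: [-3.7, 1.4, 6.9]
gripper_width: 0.007
gripper_force: 92.6
```

```bash
python3 - <<'E'
from h import *
go([.6427,-.0518,.1313],-.0308)
im=read_camera("top");print(read_state()['force'])
cv2.imwrite("pics/t4.png",np.vstack([cv2.resize(x,(600,290),interpolation=cv2.INTER_CUBIC) for x in (im[160:277,290:532,::-1][:, :],read_camera("side")[220:365,260:560,::-1])]))
E
```

```text
pos [ 0.6426 -0.0512  0.1315] shift [0.0001 0.0006 0.0002] turn [-0.0004 -0.0012 -0.0001]
[-3.34712457  1.88157214  6.69187492]
```

View pics/t4.png

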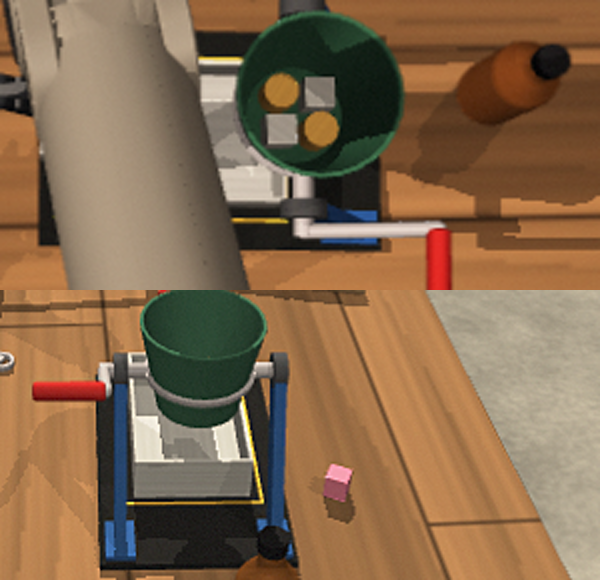

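The pan stands on the mat inside the outline: its bottom edge spans columns 136–251, between yellow lines at about 127 and 263. The wrist force shows contact, so I'll release and retreat.

>>> {"name": "servo_tool", "arguments": {"targets": [0.5,0,0,0,0,0,0,0.5,0,0,0,0,0,0,0.5,0,0,0,0,0,0,0.5,0,0,0,0,0,0,0.5,0,0,0,0,0,0]}}

```text
time_s: 9.95
tool_pos: [0.6423, -0.052, 0.1294]
orientation: [-0.0, 1.0, -0.016, -0.0]
force: [-0.2, -0.5, 0.6]
gripper_width: 0.0431
gripper_force: 0.0
```

>>> {"name": "servo_tool", "arguments": {"targets": [0.7,0,0,-0.02,0,0,0,0.7,0,0,-0.06,0,0,0,0.7,0,0,-0.1,0,0,0,0.7,0,0,-0.14,0,0,0,0.7,0,0,-0.17,0,0,0]}}

```text
time_s: 10.37
tool_pos: [0.643, -0.0516, 0.3036]
orientation: [-0.0, 1.0, -0.016, 0.002]
force: [1.1, -0.3, 0.8]
gripper_width: 0.0598
gripper_force: 0.0
```

>>> {"name": "servo_tool", "arguments": {"targets": [0.7,-0.035,0,0,0,0,0,0.7,-0.07,0,0,0,0,0,0.7,-0.105,0,0,0,0,0,0.7,-0.14,0,0,0,0,0,0.7,-0.18,0,0,0,0,0]}}

```text
time_s: 10.78
tool_pos: [0.4613, -0.0461, 0.2994]
orientation: [-0.0, 1.0, -0.016, 0.0]
force: [-0.0, -0.8, 0.5]
gripper_width: 0.0595
gripper_force: 0.0
```

```bash
python3 - <<'E'
from h import *
print(read_state()['tool_pos'])
im=read_camera("top")
cv2.imwrite("pics/t5.png",cv2.resize(im[155:300,290:485,::-1],None,fx=4,fy=4,interpolation=cv2.INTER_CUBIC))
E
```

```text
[ 0.46134309 -0.04608265  0.29936057]
```

View pics/t5.png

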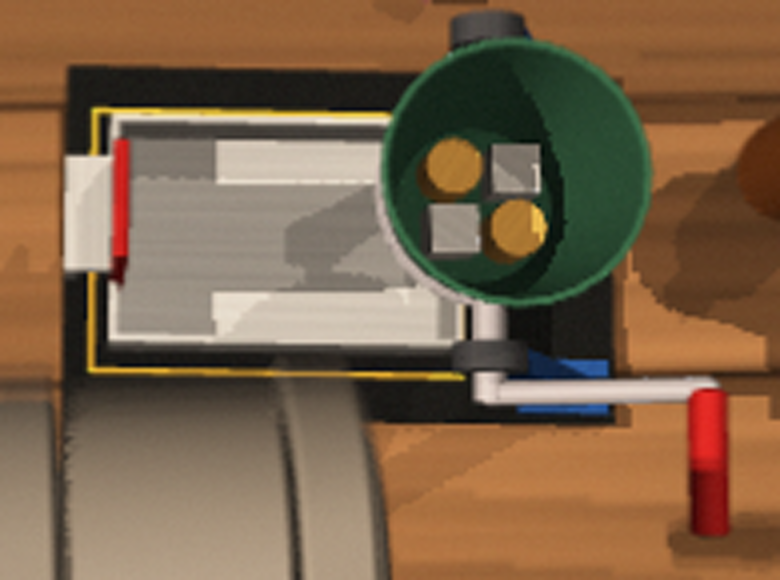

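The pan stands square in the outline with the tab away from the barrel. Its rim corners are at (108,115) and (108,344) in the crop. I'll check the offset and work out the grip approach.

```bash
python3 - <<'E'
from h import *
uv=(np.array([[108,115],[108,344]])+.5)/4-.5+[290,155]
p=fit("top",[[62,95,58],[-62,95,58]],uv,[.64,-.14,-.03])
c,s=np.cos(S[2]),np.sin(S[2]);d=p[:2]-S[:2];print([c*d[0]+s*d[1],-s*d[0]+c*d[1]],p[2]-S[2])
def grip(q): a=2.67-q; return place(S,[-130,100*np.cos(a),170+100*np.sin(a)])[0]
print(grip(0).round(4)); g=grip(0); go(g+[0,0,.09],S[2]); go(g,S[2])
E
```

```text
[ 0.6388 -0.1413 -0.0178] res px [[-0.0, 0.2], [0.0, -0.2]]
[np.float64(-0.0011432920411874915), np.float64(0.08638249914881733)] 0.012985855438562819
[ 0.5046 -0.3127  0.2154]
pos [ 0.4503 -0.0453  0.2971] shift [ 0.0622  0.2657 -0.0082] turn [0.0042 0.0152 0.0006]
pos [ 0.4503 -0.0453  0.2971] shift [0.0636 0.2653 0.0818] turn [0.0042 0.0152 0.0006]
```

>>> {"name": "servo_tool", "arguments": {"targets": [1,0.01,0.04,-0.002,0,0,0,1,0.02,0.08,-0.004,0,0,0,1,0.03,0.12,-0.006,0,0,0,1,0.04,0.16,-0.008,0,0,0,1,0.05,0.2,-0.008,0,0,0]}}

```text
time_s: 11.25
tool_pos: [0.5066, -0.2497, 0.3084]
orientation: [0.001, 1.0, -0.016, 0.001]
force: [0.5, -0.1, 0.2]
gripper_width: 0.0855
gripper_force: 0.0
```

>>> {"name": "servo_tool", "arguments": {"targets": [1,0.002,0.02,0,0,0,0,1,0.004,0.04,0,0,0,0,1,0.006,0.055,0,0,0,0,1,0.008,0.065,0,0,0,0,1,0.008,0.065,0,0,0,0]}}

```text
time_s: 11.67
tool_pos: [0.5117, -0.3158, 0.3068]
orientation: [0.0, 1.0, -0.018, -0.001]
force: [0.5, -0.9, -0.9]
gripper_width: 0.0853
gripper_force: 0.0
```

>>> {"name": "servo_tool", "arguments": {"targets": [1,0,0,0,0,0,0,1,0,0,0,0,0,0,1,0,0,0,0,0,0]}}

```text
time_s: 11.92
tool_pos: [0.5127, -0.3109, 0.308]
orientation: [-0.0, 1.0, -0.014, 0.0]
force: [-0.9, -0.1, 0.2]
gripper_width: 0.0854
gripper_force: 0.0
```

```bash
cat >> h.py <<'E'
def grip(q,x=-135): a=2.67-q; return place(S,[x,100*np.cos(a),170+100*np.sin(a)])[0]
def red(n,q,P=None,w=90):
    # compare red-blob centre with predicted bar outline
    P=P or camera_params(n); im=cv2.cvtColor(read_camera(n),cv2.COLOR_RGB2HSV)
    m=((im[...,0]<6)|(im[...,0]>174))&(im[...,1]>180)&(im[...,2]>60)
    a,b=proj(n,np.r_[[grip(q,-97)],[grip(q,-163)]],P); c=((a+b)/2)
    yy,xx=np.nonzero(m); k=(abs(xx-c[0])<w)&(abs(yy-c[1])<w)
    if k.sum(): print(n,"pred ends",a.round(1),b.round(1),"mid",c.round(1),"seen",k.sum(),"box",xx[k].min(),xx[k].max(),yy[k].min(),yy[k].max())
E
python3 - <<'E'
from h import *
go(grip(0),S[2]); red("wrist",0,w=150); red("side",0,w=40); go(grip(0),S[2])
E
```

```text
pos [ 0.5127 -0.3109  0.308 ] shift [-0.0131  0.0021  0.0926] turn [-0.0008 -0.0004  0.0024]
wrist pred ends [320.3 205.1] [319.6 320.7] mid [320.  262.9] seen 3740 box 300 333 213 332
side pred ends [314.  270.5] [277.5 270.9] mid [295.8 270.7] seen 322 box 276 312 266 274
pos [ 0.5125 -0.3114  0.3081] shift [-0.0129  0.0016  0.0927] turn [-0.0003 -0.0004  0.0018]
```

>>> {"name": "servo_tool", "arguments": {"targets": [1,-0.008,0,0.03,0,0,0,1,-0.015,0,0.055,0,0,0,1,-0.015,0,0.075,0,0,0,1,-0.015,0,0.087,0,0,0,1,-0.015,0,0.092,0,0,0]}}

```text
time_s: 12.43
tool_pos: [0.4958, -0.3111, 0.2134]
orientation: [-0.001, 1.0, -0.015, -0.002]
force: [0.1, -0.3, -0.2]
gripper_width: 0.0853
gripper_force: 0.0
```

>>> {"name": "servo_tool", "arguments": {"targets": [0,0,0,0,0,0,0,0,0,0,0,0,0,0,0,0,0,0,0,0,0,0,0,0,0,0,0,0,0,0,0,0,0,0,0], "squeeze": 45}}

```text
time_s: 12.85
tool_pos: [0.4978, -0.3125, 0.2168]
orientation: [0.0, 1.0, -0.015, 0.001]
force: [0.4, -0.1, -0.5]
gripper_width: 0.0256
gripper_force: 0.0
```

>>> {"name": "servo_tool", "arguments": {"targets": [0,0,0,0,0,0,0,0,0,0,0,0,0,0,0,0,0,0,0,0,0,0,0,0,0,0,0,0]}}

```text
time_s: 13.18
tool_pos: [0.4978, -0.3115, 0.2167]
orientation: [-0.0, 1.0, -0.015, 0.001]
force: [-0.6, 2.8, 5.4]
gripper_width: 0.0167
gripper_force: 44.1
```

```bash
python3 - <<'E'
from h import *
go(grip(0),S[2])
# arc increments in stand axes (tool y = -stand y, tool z = down), mm from q=0
for q in np.arange(0,2.21,.1):
    a=2.67-q; print(round(q,2), "ty",round(-100*(np.cos(a)-np.cos(2.67)),1),"tz",round(-100*(np.sin(a)-np.sin(2.67)),1))
E
```

```text
pos [ 0.4978 -0.3115  0.2167] shift [0.0019 0.001  0.0013] turn [-0.0008 -0.0013  0.0003]
0.0 ty -0.0 tz -0.0
0.1 ty -5.0 tz -8.7
0.2 ty -10.8 tz -16.8
0.3 ty -17.4 tz -24.3
0.4 ty -24.7 tz -31.1
0.5 ty -32.7 tz -37.1
0.6 ty -41.2 tz -42.4
0.7 ty -50.2 tz -46.7
0.8 ty -59.6 tz -50.1
0.9 ty -69.3 tz -52.6
1.0 ty -79.2 tz -54.1
1.1 ty -89.2 tz -54.6
1.2 ty -99.1 tz -54.1
1.3 ty -109.0 tz -52.6
1.4 ty -118.7 tz -50.1
1.5 ty -128.1 tz -46.6
1.6 ty -137.1 tz -42.3
1.7 ty -145.6 tz -37.1
1.8 ty -153.6 tz -31.0
1.9 ty -160.9 tz -24.2
2.0 ty -167.5 tz -16.7
2.1 ty -173.3 tz -8.5
2.2 ty -178.2 tz 0.1
```

>>> {"name": "servo_tool", "arguments": {"targets": [0,0,-0.005,-0.0087,0,0,0,0,0,-0.0108,-0.0168,0,0,0,0,0,-0.0174,-0.0243,0,0,0,0,0,-0.0247,-0.0311,0,0,0,0,0,-0.0327,-0.0371,0,0,0]}}

```text
time_s: 13.6
tool_pos: [0.4986, -0.2851, 0.2525]
orientation: [0.004, 1.0, -0.017, 0.001]
force: [3.8, -9.1, -5.1]
gripper_width: 0.0162
gripper_force: 44.4
```

>>> {"name": "servo_tool", "arguments": {"targets": [0,0,-0.0085,-0.0053,0,0,0,0,0,-0.0175,-0.0096,0,0,0,0,0,-0.0269,-0.013,0,0,0,0,0,-0.0366,-0.0155,0,0,0,0,0,-0.0465,-0.017,0,0,0]}}

```text
time_s: 14.02
tool_pos: [0.5, -0.2463, 0.2751]
orientation: [0.012, 1.0, -0.021, 0.004]
force: [-2.2, -15.1, 14.5]
gripper_width: 0.016
gripper_force: 43.6
```

```bash
python3 - <<'E'
from h import *
go(grip(1.0),S[2]);s=read_state();print(s['force'],s['gripper_width']); red("side",1.0,w=45)
E
```

```text
pos [ 0.5    -0.2463  0.2751] shift [ 0.0015 -0.0131  0.0053] turn [ 0.0231 -0.0088 -0.0109]
[ -2.20121967 -15.09705093  14.45279441] 0.01604345267899009
side pred ends [313.2 221.4] [277.8 221.6] mid [295.5 221.5] seen 207 box 277 340 220 231
```

>>> {"name": "servo_tool", "arguments": {"targets": [0,0,0,0,0,0,0,0,0,0,0,0,0,0,0,0,0,0,0,0,0]}}

```text
time_s: 14.32
tool_pos: [0.5002, -0.243, 0.2758]
orientation: [0.009, 1.0, -0.019, 0.004]
force: [-3.0, -9.9, 17.4]
gripper_width: 0.0163
gripper_force: 45.9
```

```bash
python3 - <<'E'
from h import *
go(grip(1.0),S[2]);s=read_state();print(s['force'],s['ft_torque'],s['gripper_width'])
E
```

```text
pos [ 0.5002 -0.243   0.2758] shift [ 0.0014 -0.0097  0.0061] turn [ 0.0179 -0.0087 -0.0082]
[-3.00642843 -9.86256976 17.37538589] [-2.35238243  0.54524524  0.07083489] 0.016337792094454223
```

```bash
python3 - <<'E'
from h import *
for n in("side","top"):
    im=cv2.cvtColor(read_camera(n),cv2.COLOR_RGB2HSV)
    m=(((im[...,0]<6)|(im[...,0]>174))&(im[...,1]>170)&(im[...,2]>50)).astype(np.uint8)
    k,l,st,ce=cv2.connectedComponentsWithStats(m)
    for i in range(1,k):
        if st[i,4]>12: print(n,st[i],ce[i].round(1))
    for q in(.7,.8,.9,1.0): print(q,proj(n,np.r_[[grip(q,-97)],[grip(q,-124)],[grip(q,-146)],[grip(q,-163)]]).round(1).tolist())
    print("tcp",proj(n,read_state()['tool_pos']).round(1))
E
```

```text
side [ 78 125   7  23  70] [ 80.8 136.3]
side [  4 159  25  41 560] [ 15.5 182.2]
side [277 221   9   9  81] [281. 225.]
side [299 221  13   9 117] [305. 225.]
side [339 220  26   5  75] [349.3 221.1]
0.7 [[313.6, 233.5], [298.9, 233.6], [286.9, 233.7], [277.6, 233.7]]
0.8 [[313.5, 229.1], [298.8, 229.2], [286.9, 229.2], [277.6, 229.3]]
0.9 [[313.3, 225.0], [298.8, 225.1], [286.9, 225.2], [277.7, 225.2]]
1.0 [[313.2, 221.4], [298.7, 221.5], [287.0, 221.6], [277.8, 221.6]]
tcp [[292.  221.6]]
top [ 34  87  30  32 336] [47.8 99.8]
top [318 190   4  35 106] [319.8 206.9]
top [432 249   8  10  45] [434.4 252.4]
top [432 279   9   9  50] [434.9 284. ]
0.7 [[446.5, 249.1], [446.7, 264.8], [446.9, 277.7], [447.1, 287.8]]
0.8 [[441.6, 248.8], [441.8, 264.7], [442.0, 277.6], [442.2, 287.7]]
0.9 [[436.3, 248.6], [436.6, 264.5], [436.7, 277.5], [436.9, 287.6]]
1.0 [[430.8, 248.5], [431.0, 264.4], [431.2, 277.4], [431.3, 287.5]]
tcp [[437.7 271.7]]
```

The bar is turning properly (q ≈ 0.92, seen in both views), but it has crept about 5 mm towards the fingertips. I'll regrip it centred before going on.

>>> {"name": "servo_tool", "arguments": {"targets": [0.7,0,0,0,0,0,0,0.7,0,0,0,0,0,0,0.7,0,0,0,0,0,0,0.7,0,0,0,0,0,0,0.7,0,0,0,0,0,0]}}

```text
time_s: 14.83
tool_pos: [0.4994, -0.2323, 0.2689]
orientation: [-0.001, 1.0, -0.015, -0.001]
force: [0.4, 0.6, -0.1]
gripper_width: 0.0597
gripper_force: 0.0
```

```bash
python3 - <<'E'
from h import *
go(grip(.92),S[2]);red("side",.92,w=30);go(grip(.92),S[2])
E
```

```text
pos [ 0.4994 -0.2323  0.2689] shift [0.0026 0.009  0.0005] turn [-0.0013  0.0016  0.0009]
side pred ends [313.3 224.3] [277.7 224.5] mid [295.5 224.4] seen 192 box 277 311 221 229
pos [ 0.4995 -0.2324  0.2691] shift [0.0026 0.0088 0.0007] turn [-0.0011  0.0014  0.0007]
```

>>> {"name": "servo_tool", "arguments": {"targets": [0.7,0,0.004,0.001,0,0,0,0.7,0,0.008,0.002,0,0,0,0,0,0.008,0.002,0,0,0,0,0,0.008,0.002,0,0,0,0,0,0.008,0.002,0,0,0], "squeeze": 35}}

```text
time_s: 15.3
tool_pos: [0.4994, -0.2412, 0.2677]
orientation: [-0.0, 1.0, -0.016, -0.0]
force: [0.3, 1.4, 0.0]
gripper_width: 0.0241
gripper_force: 0.0
```

>>> {"name": "servo_tool", "arguments": {"targets": [0,0,0,0,0,0,0,0,0,0,0,0,0,0,0,0,0,0,0,0,0,0,0,0,0,0,0,0,0,0,0,0,0,0,0]}}

```text
time_s: 15.72
tool_pos: [0.4994, -0.2419, 0.2681]
orientation: [0.001, 1.0, -0.016, 0.0]
force: [0.1, -2.8, 0.9]
gripper_width: 0.0168
gripper_force: 34.1
```

```bash
python3 - <<'E'
from h import *
go(grip(.92),S[2]); s=read_state();print(s['force'],s['gripper_width'],s['gripper_force'])
E
```

```text
pos [ 0.4994 -0.2419  0.2681] shift [ 0.0024 -0.0006 -0.0003] turn [ 0.0011 -0.0005 -0.001 ]
[ 0.12919474 -2.77591458  0.86115963] 0.01682616832021296 34.133116006851196
```

>>> {"name": "servo_tool", "arguments": {"targets": [0,0,-0.01,-0.001,0,0,0,0,0,-0.02,-0.001,0,0,0,0,0,-0.03,-0.001,0,0,0,0,0,-0.04,0.001,0,0,0,0,0,-0.05,0.004,0,0,0]}}

```text
time_s: 16.13
tool_pos: [0.5011, -0.1961, 0.2667]
orientation: [0.005, 1.0, -0.018, 0.002]
force: [-2.3, -7.2, 10.1]
gripper_width: 0.0172
gripper_force: 36.8
```

```bash
cat >> h.py <<'E'
def q_est():
    s=read_state();t=s['tool_pos']; c,sn=np.cos(S[2]),np.sin(S[2]);d=t[:2]-S[:2]
    y=-sn*d[0]+c*d[1]; z=t[2]-.17
    print("tcp q",round(2.67-np.arctan2(z,y),3),"r",round(np.hypot(y,z),4),"F",s['force'].round(1))
    im=cv2.cvtColor(read_camera("side"),cv2.COLOR_RGB2HSV)
    m=((im[...,0]<6)|(im[...,0]>174))&(im[...,1]>170)&(im[...,2]>50)
    yy,xx=np.nonzero(m[150:300,274:287]); v=yy.mean()+150 if len(yy) else -1
    qs=np.arange(0,2.25,.02); pv=np.array([proj("side",grip(q,-155))[0][1] for q in qs])
    i=np.nonzero(abs(pv-v)<1.2)[0]; print("side row",v,"n",len(yy),"q cand",qs[i].round(2))
E
python3 - <<'E'
from h import *
go(grip(1.42),S[2]); q_est()
E
```

```text
pos [ 0.5011 -0.1961  0.2667] shift [ 0.0021 -0.0042  0.0017] turn [ 0.0092 -0.0039 -0.005 ]
tcp q 1.375 r 0.1005 F [-2.3 -7.2 10.1]
side row 212.17391304347825 n 69 q cand [1.32 1.34 1.36 1.38 1.4  1.42 1.44 1.46 1.88 1.9  1.92 1.94 1.96 1.98
 2.   2.02]
```

>>> {"name": "servo_tool", "arguments": {"targets": [0,0,-0.0075,0.003,0,0,0,0,0,-0.012,0.005,0,0,0,0,0,-0.0165,0.0072,0,0,0,0,0,-0.021,0.01,0,0,0,0,0,-0.025,0.0125,0,0,0]}}

```text
time_s: 16.6
tool_pos: [0.5021, -0.1699, 0.2531]
orientation: [0.004, 1.0, -0.017, 0.001]
force: [-1.9, -5.9, 6.5]
gripper_width: 0.0169
gripper_force: 38.2
```

>>> {"name": "servo_tool", "arguments": {"targets": [0,0,-0.004,0.003,0,0,0,0,0,-0.008,0.006,0,0,0,0,0,-0.012,0.0095,0,0,0,0,0,-0.015,0.013,0,0,0,0,0,-0.0185,0.0165,0,0,0]}}

```text
time_s: 17.02
tool_pos: [0.5027, -0.1515, 0.2365]
orientation: [0.003, 1.0, -0.017, 0.001]
force: [-1.3, -6.5, 7.8]
gripper_width: 0.0169
gripper_force: 39.9
```

```bash
python3 - <<'E'
from h import *
go(grip(1.95),S[2]); q_est()
E
```

```text
pos [ 0.5027 -0.1515  0.2365] shift [ 0.0019 -0.0031  0.0005] turn [ 0.0066 -0.0028 -0.0033]
tcp q 1.925 r 0.098 F [-1.3 -6.5  7.8]
side row 210.65573770491804 n 61 q cand [1.42 1.44 1.46 1.48 1.5  1.52 1.54 1.56 1.58 1.6  1.62 1.64 1.66 1.68
 1.7  1.72 1.74 1.76 1.78 1.8  1.82 1.84 1.86 1.88 1.9  1.92]
```

>>> {"name": "servo_tool", "arguments": {"targets": [0,0,-0.003,0.004,0,0,0,0,0,-0.006,0.008,0,0,0,0,0,-0.009,0.012,0,0,0,0,0,-0.0115,0.0165,0,0,0,0,0,-0.014,0.021,0,0,0]}}

```text
time_s: 17.48
tool_pos: [0.5033, -0.1362, 0.2153]
orientation: [0.002, 1.0, -0.016, 0.001]
force: [-0.5, -4.1, 7.1]
gripper_width: 0.0168
gripper_force: 41.0
```

>>> {"name": "servo_tool", "arguments": {"targets": [0,0,-0.001,0.003,0,0,0,0,0,-0.001,0.003,0,0,0,0,0,-0.001,0.003,0,0,0,0,0,-0.001,0.003,0,0,0,0,0,-0.001,0.003,0,0,0]}}

```text
time_s: 17.9
tool_pos: [0.5033, -0.1343, 0.2118]
orientation: [0.001, 1.0, -0.016, 0.001]
force: [-0.8, -5.2, 5.6]
gripper_width: 0.0168
gripper_force: 41.0
```

>>> {"name": "servo_tool", "arguments": {"targets": [0,0,0,0,0,0,0,0,0,0,0,0,0,0,0,0,0,0,0,0,0]}}

```text
time_s: 18.15
tool_pos: [0.5033, -0.1343, 0.2118]
orientation: [0.001, 1.0, -0.016, 0.001]
force: [1.2, -4.6, 6.5]
gripper_width: 0.0165
gripper_force: 41.0
```

```bash
python3 - <<'E'
from h import *
go(grip(2.2),S[2]); q_est()
for n in("side","top"):
    im=read_camera(n); hsv=cv2.cvtColor(im,cv2.COLOR_RGB2HSV)
    cv2.imwrite(f"pics/{n}_tip.png",im[:,:,::-1])
    m=((hsv[...,0]>14)&(hsv[...,0]<26)&(hsv[...,1]>120)&(hsv[...,2]>100)).astype(np.uint8)
    box=proj(n,place(S,[[60,178,30],[60,-8,30],[-60,-8,30],[-60,178,30]])).astype(np.int32)
    z=np.zeros_like(m);cv2.fillConvexPoly(z,cv2.convexHull(box),1); print(n,box.tolist(),"brass px",(m&z).sum())
    k,l,st,ce=cv2.connectedComponentsWithStats(m&z); print([(st[i].tolist(),ce[i].round().tolist()) for i in range(1,k) if st[i,4]>8])
E
```

```text
pos [ 0.5033 -0.1343  0.2118] shift [ 0.0018  0.     -0.0035] turn [ 0.0025 -0.0018 -0.0015]
tcp q 2.232 r 0.0985 F [ 1.2 -4.6  6.5]
side row 215.63333333333333 n 60 q cand [1.16 1.18 1.2  1.22 1.24 2.1  2.12 2.14 2.16 2.18 2.2 ]
side [[375, 260], [386, 314], [329, 315], [325, 261]] brass px 158
[([358, 284, 20, 14, 158], [369.0, 290.0])]
top [[318, 186], [401, 187], [402, 241], [317, 239]] brass px 297
[([356, 190, 14, 15, 147], [363.0, 197.0]), ([344, 201, 17, 16, 150], [352.0, 208.0])]
```

>>> {"name": "servo_tool", "arguments": {"targets": [0,0,0.006,-0.012,0,0,0,0,0,0.014,-0.0225,0,0,0,0,0,0.023,-0.032,0,0,0,0,0,0.014,-0.0225,0,0,0,0,0,0.006,-0.012,0,0,0]}}

```text
time_s: 18.72
tool_pos: [0.503, -0.1408, 0.2238]
orientation: [0.002, 1.0, -0.017, 0.001]
force: [-0.9, -9.3, 4.4]
gripper_width: 0.0168
gripper_force: 39.8
```

>>> {"name": "servo_tool", "arguments": {"targets": [0,0,-0.006,0.012,0,0,0,0,0,-0.006,0.012,0,0,0,0,0,0.008,-0.0105,0,0,0,0,0,0.017,-0.02,0,0,0,0,0,0.0,0.0,0,0,0]}}

```text
time_s: 19.13
tool_pos: [0.5028, -0.1423, 0.2267]
orientation: [0.001, 1.0, -0.019, 0.001]
force: [-2.2, -7.3, 5.6]
gripper_width: 0.0167
gripper_force: 39.1
```

>>> {"name": "servo_tool", "arguments": {"targets": [0,0,-0.006,0.012,0,0,0,0,0,-0.006,0.012,0,0,0,0,0,-0.006,0.012,0,0,0,0,0,-0.006,0.012,0,0,0]}}

```text
time_s: 19.47
tool_pos: [0.5031, -0.1332, 0.2109]
orientation: [0.001, 1.0, -0.016, 0.001]
force: [1.3, -4.4, 2.7]
gripper_width: 0.0169
gripper_force: 39.8
```

```bash
python3 - <<'E'
from h import *
go(grip(2.2),S[2]); q_est()
a=read_camera("top"); b=cv2.cvtColor(cv2.imread("pics/top_tip.png"),cv2.COLOR_BGR2RGB); o=cv2.cvtColor(cv2.imread("pics/t5.png"),cv2.COLOR_BGR2RGB)
o=cv2.resize(o,None,fx=.25,fy=.25,interpolation=cv2.INTER_AREA)
cv2.imwrite("pics/top_tip2.png",a[:,:,::-1])
d=cv2.absdiff(a,b).max(2)>40; yy,xx=np.nonzero(d[186:242,318:400]);print("changed by rocking",len(xx), (xx.mean()+318,yy.mean()+186) if len(xx) else "")
# change in pan since before pouring
d=(cv2.absdiff(a[155:300,290:485],o).max(2)>40).astype(np.uint8)[31:87,28:110]
k,l,st,ce=cv2.connectedComponentsWithStats(d)
print([(st[i].tolist(),(ce[i]+[318,186]).round().tolist()) for i in range(1,k) if st[i,4]>20])
E
```

```text
pos [ 0.5031 -0.1332  0.2109] shift [ 0.002   0.0012 -0.0043] turn [ 0.0011 -0.0012 -0.001 ]
tcp q 2.244 r 0.0992 F [ 1.3 -4.4  2.7]
side row 216.2153846153846 n 65 q cand [1.14 1.16 1.18 1.2  1.22 2.14 2.16 2.18 2.2  2.22]
changed by rocking 71 (np.float64(385.7323943661972), np.float64(221.09859154929578))
[([54, 0, 15, 3, 21], [380.0, 187.0]), ([69, 0, 13, 33, 343], [394.0, 200.0]), ([25, 4, 57, 52, 1522], [375.0, 215.0])]
```

>>> {"name": "servo_tool", "arguments": {"targets": [0,0,0.014,-0.0225,0,0,0,0,0,0.024,-0.033,0,0,0,0,0,0.028,-0.037,0,0,0,0,0,0.014,-0.0225,0,0,0,0,0,0,0,0,0,0]}}

```text
time_s: 19.98
tool_pos: [0.5031, -0.1343, 0.2136]
orientation: [0.002, 1.0, -0.017, 0.001]
force: [-1.9, -6.1, 7.3]
gripper_width: 0.0165
gripper_force: 39.4
```

>>> {"name": "servo_tool", "arguments": {"targets": [0,0,0.014,-0.0225,0,0,0,0,0,0.024,-0.033,0,0,0,0,0,0.028,-0.037,0,0,0,0,0,0.014,-0.0225,0,0,0,0,0,0,0,0,0,0]}}

```text
time_s: 20.4
tool_pos: [0.5017, -0.1345, 0.2138]
orientation: [0.003, 1.0, -0.017, -0.0]
force: [-4.6, -8.9, 8.4]
gripper_width: 0.0167
gripper_force: 40.4
```

>>> {"name": "servo_tool", "arguments": {"targets": [0,0,0,0,0,0,0,0,0,0,0,0,0,0,0,0,0,0,0,0,0,0,0,0,0,0,0,0]}}

```text
time_s: 20.73
tool_pos: [0.5013, -0.1331, 0.21]
orientation: [-0.0, 1.0, -0.016, -0.002]
force: [-2.9, -3.8, -2.5]
gripper_width: 0.0169
gripper_force: 40.4
```

```bash
python3 - <<'E'
from h import *
go(grip(2.2),S[2]); q_est()
a=read_camera("top"); b=cv2.cvtColor(cv2.imread("pics/top_tip2.png"),cv2.COLOR_BGR2RGB)
d=cv2.absdiff(a,b).max(2)>40; yy,xx=np.nonzero(d[186:242,318:400]);print("changed",len(xx), (xx.mean()+318,yy.mean()+186) if len(xx) else "")
E
```

```text
pos [ 0.5013 -0.1331  0.21  ] shift [ 0.0038  0.0012 -0.0053] turn [-0.      0.0036 -0.0014]
tcp q 2.253 r 0.0989 F [-2.9 -3.8 -2.5]
side row 216.25454545454545 n 55 q cand [1.14 1.16 1.18 1.2  1.22 2.14 2.16 2.18 2.2  2.22]
changed 11 (np.float64(381.8181818181818), np.float64(236.27272727272728))
```

>>> {"name": "servo_tool", "arguments": {"targets": [0,0,0.005,-0.0087,0,0,0,0,0,0.0108,-0.0168,0,0,0,0,0,0.0174,-0.0243,0,0,0,0,0,0.0247,-0.0311,0,0,0,0,0,0.0327,-0.0371,0,0,0]}}

```text
time_s: 21.25
tool_pos: [0.5005, -0.1618, 0.2483]
orientation: [-0.003, 1.0, -0.014, -0.002]
force: [-5.4, 6.1, -6.3]
gripper_width: 0.0168
gripper_force: 36.5
```

>>> {"name": "servo_tool", "arguments": {"targets": [0,0,0.0085,-0.0053,0,0,0,0,0,0.0175,-0.0096,0,0,0,0,0,0.0269,-0.013,0,0,0,0,0,0.0366,-0.0155,0,0,0,0,0,0.0465,-0.017,0,0,0]}}

```text
time_s: 21.67
tool_pos: [0.4997, -0.2035, 0.2695]
orientation: [-0.006, 1.0, -0.012, -0.001]
force: [-10.8, 13.9, 17.3]
gripper_width: 0.0167
gripper_force: 37.4
```

```bash
python3 - <<'E'
from h import *
go(grip(1.2),S[2]); q_est()
E
```

```text
pos [ 0.4997 -0.2035  0.2695] shift [ 0.0032  0.0099 -0.0001] turn [-0.011   0.0021  0.0073]
tcp q 1.297 r 0.1015 F [-10.8  13.9  17.3]
side row 213.17391304347825 n 69 q cand [1.26 1.28 1.3  1.32 1.34 1.36 1.38 1.96 1.98 2.   2.02 2.04 2.06 2.08]
```

>>> {"name": "servo_tool", "arguments": {"targets": [0,-0.001,0.01,-0.001,0,0,0,0,-0.002,0.02,-0.001,0,0,0,0,-0.003,0.03,0.001,0,0,0,0,-0.003,0.0395,0.0035,0,0,0,0,-0.003,0.049,0.007,0,0,0]}}

```text
time_s: 22.13
tool_pos: [0.4985, -0.2562, 0.2628]
orientation: [-0.003, 1.0, -0.013, 0.003]
force: [-3.1, 8.7, 2.9]
gripper_width: 0.017
gripper_force: 38.1
```

```bash
python3 - <<'E'
from h import *
go(grip(.7),S[2]); q_est()
E
```

```text
pos [ 0.4985 -0.2562  0.2628] shift [0.0028 0.0062 0.0007] turn [-0.0052 -0.0068  0.0046]
tcp q 0.76 r 0.0984 F [-3.1  8.7  2.9]
side row 230.1304347826087 n 69 q cand [0.76 0.78 0.8 ]
```

>>> {"name": "servo_tool", "arguments": {"targets": [0,0,0.009,0.0043,0,0,0,0,0,0.0175,0.0096,0,0,0,0,0,0.0255,0.0156,0,0,0,0,0,0.033,0.0224,0,0,0,0,0,0.0395,0.03,0,0,0]}}

```text
time_s: 22.6
tool_pos: [0.4973, -0.2966, 0.2322]
orientation: [-0.002, 1.0, -0.014, 0.003]
force: [-3.6, 8.1, 3.8]
gripper_width: 0.0165
gripper_force: 40.7
```

>>> {"name": "servo_tool", "arguments": {"targets": [0,0,0.003,0.004,0,0,0,0,0,0.006,0.008,0,0,0,0,0,0.0085,0.0125,0,0,0,0,0,0.011,0.017,0,0,0,0,0,0.013,0.021,0,0,0]}}

```text
time_s: 23.02
tool_pos: [0.4968, -0.31, 0.2112]
orientation: [-0.002, 1.0, -0.014, 0.003]
force: [-3.9, 7.4, 5.1]
gripper_width: 0.0167
gripper_force: 42.8
```

>>> {"name": "servo_tool", "arguments": {"targets": [0,0,0.001,0.002,0,0,0,0,0,0.002,0.004,0,0,0,0,0,0.002,0.004,0,0,0,0,0,0.002,0.004,0,0,0]}}

```text
time_s: 23.35
tool_pos: [0.4968, -0.3115, 0.2082]
orientation: [-0.002, 1.0, -0.014, 0.003]
force: [-4.2, 8.1, 8.3]
gripper_width: 0.0169
gripper_force: 43.3
```

```bash
python3 - <<'E'
from h import *
go(grip(0),S[2]); q_est()
E
```

```text
pos [ 0.4968 -0.3115  0.2082] shift [ 0.0029  0.001  -0.0072] turn [-0.0035 -0.0056  0.0031]
tcp q -0.063 r 0.096 F [-4.2  8.1  8.3]
side row 270.04285714285714 n 70 q cand [0.   0.02]
```

>>> {"name": "servo_tool", "arguments": {"targets": [0,0,0.001,0.002,0,0,0,0,0,0.002,0.004,0,0,0,0,0,0.003,0.006,0,0,0,0,0,0.003,0.006,0,0,0,0,0,0.003,0.006,0,0,0]}}

```text
time_s: 23.82
tool_pos: [0.4968, -0.3116, 0.2078]
orientation: [-0.002, 1.0, -0.013, 0.003]
force: [-14.0, 16.3, 31.7]
gripper_width: 0.017
gripper_force: 45.4
```

>>> {"name": "servo_tool", "arguments": {"targets": [0.9,0,-0.003,-0.005,0,0,0,0.9,0,-0.003,-0.005,0,0,0,0.9,0,-0.003,-0.005,0,0,0,0.9,0,-0.003,-0.005,0,0,0,0.9,0,-0.003,-0.005,0,0,0]}}

```text
time_s: 24.23
tool_pos: [0.4942, -0.3162, 0.2018]
orientation: [0.0, 1.0, -0.016, 0.0]
force: [0.4, 0.4, 0.6]
gripper_width: 0.076
gripper_force: 0.0
```

>>> {"name": "servo_tool", "arguments": {"targets": [0.9,0,0,0,0,0,0,0.9,0,0,-0.02,0,0,0,0.9,0,0,-0.05,0,0,0,0.9,0,0,-0.08,0,0,0,0.9,0,0,-0.11,0,0,0]}}

```text
time_s: 24.65
tool_pos: [0.4937, -0.3154, 0.3123]
orientation: [-0.001, 1.0, -0.016, -0.001]
force: [1.2, -0.1, -0.3]
gripper_width: 0.0768
gripper_force: 0.0
```

>>> {"name": "servo_tool", "arguments": {"targets": [0.9,-0.04,0.005,0,0,0,0,0.9,-0.08,0.02,0,0,0,0,0.9,-0.115,0.04,0,0,0,0,0.9,-0.14,0.07,0,0,0,0,0.9,-0.16,0.1,0,0,0,0]}}

```text
time_s: 25.07
tool_pos: [0.3283, -0.4112, 0.3122]
orientation: [0.0, 1.0, -0.016, -0.001]
force: [-0.4, -0.1, -0.2]
gripper_width: 0.0769
gripper_force: 0.0
```

```bash
python3 - <<'E'
from h import *
q_est(); a=read_camera("top");cv2.imwrite("pics/final.png",a[:,:,::-1])
b=cv2.imread("pics/top0.png")[:,:,::-1]
hb=lambda i:cv2.cvtColor(np.ascontiguousarray(i),cv2.COLOR_RGB2HSV)
m=np.zeros((480,640),np.uint8);cv2.circle(m,(419,197),26,1,-1)
for n,i in(("before",b),("after",a)):
    h=hb(i);g=(h[...,0]>50)&(h[...,0]<90)&(h[...,1]>80); print(n,"non-green in barrel",((~g)&(m>0)).sum())
def blobs(mask,name):
    k,l,st,ce=cv2.connectedComponentsWithStats(mask.astype(np.uint8)); print(name,[(st[i].tolist()) for i in range(1,k) if st[i,4]>25])
h=hb(a);r=np.zeros((480,640),bool);r[180:245,312:400]=1
blobs(r&(h[...,0]>14)&(h[...,0]<26)&(h[...,1]>120)&(h[...,2]>100),"brass")
d=cv2.absdiff(a,np.ascontiguousarray(b)).max(2)>50; blobs(d,"diff vs start")
# red grip blobs
for n,i in(("b",b),("a",a)):
    h=hb(i);q=((h[...,0]<6)|(h[...,0]>174))&(h[...,1]>180)&(h[...,2]>60);q[:, :440]=0;blobs(q,"grip "+n)
E
```

```text
tcp q 0.164 r 0.2397 F [-0.4 -0.1 -0.2]
side row 270.0 n 95 q cand [0.   0.02]
before non-green in barrel 813
after non-green in barrel 0
brass [[312, 182, 76, 12, 133], [356, 190, 16, 16, 157], [344, 201, 17, 16, 151], [312, 223, 2, 22, 44]]
diff vs start [[306, 183, 100, 60, 4427], [396, 189, 15, 15, 166], [413, 191, 14, 29, 320], [397, 206, 13, 13, 157], [126, 236, 163, 67, 7167], [255, 253, 52, 46, 2221], [604, 353, 36, 19, 525], [527, 367, 113, 73, 4260], [385, 473, 79, 7, 170], [582, 472, 14, 5, 33], [599, 473, 12, 5, 37], [537, 475, 44, 5, 78]]
grip b [[462, 252, 10, 37, 353]]
grip a [[462, 252, 10, 37, 354]]
```

```bash
python3 - <<'E'
from h import *
a=cv2.imread("pics/final.png");b=cv2.imread("pics/top0.png")
r=np.s_[258:295,260:302];print("patch before/after",b[r].mean((0,1)),a[r].mean((0,1)),"std",b[r].std((0,1)),a[r].std((0,1)))
o=cv2.resize(cv2.imread("pics/t5.png"),None,fx=.25,fy=.25,interpolation=cv2.INTER_AREA)
d=(cv2.absdiff(a[155:300,290:485],o).max(2)>45).astype(np.uint8)[:90]
k,l,st,ce=cv2.connectedComponentsWithStats(d)
for i in range(1,k):
    if st[i,4]>15: 
        y,x=np.nonzero(l==i); print(st[i]+[290,155,0,0,0],"mean BGR now",a[155:300,290:485][y,x].mean(0).round())
g=cv2.cvtColor(a,cv2.COLOR_BGR2GRAY)[178:246:2,312:402:2]
print("\n".join(" ".join(f"{v//10:2d}" for v in row) for row in g))
E
```

```text
patch before/after [ 44.46460746  77.17117117 119.78378378] [ 69.17503218 120.66602317 182.83526384] std [2.2130061  3.0396848  4.38299564] [3.12938405 4.58788526 5.9606079 ]
[343 190  38  36 475] mean BGR now [ 66. 115. 149.]
[396 189  15  15 167] mean BGR now [38. 56. 32.]
[412 191  15  29 327] mean BGR now [37. 55. 31.]
[397 206  13  13 157] mean BGR now [46. 68. 39.]
[371 230  11   9  98] mean BGR now [113. 124. 133.]
 2  2  2  2  2  2  2  2  2  2  2  2  2  2  2  2  2  2  2  2  3  2  2  2  2  2  2  2  2  2  2  2  2  2  3  2  3  2  3  3  8  3  3  3  3
 2  2  2  2  2  3  3  2  3  2  3  2  2  3  2  2  3  3  2  2  2  2  2  2  2  2  2  2  2  3  3  3  2  2  2  2  2  2  2  8  4  3  3  3  3
 6 19 18 18 18 18 18 18 18 16 14 14 14 14 14 14 14 10 10 10 10 10 10  7  6  6  6  6  6  6  3  2  2  2  2  2  2  2  6  6  3  3  2  3  3
 5 11  3 19 22 22 22 21 21 22 22 22 21 21 21 21 21 21 21 21 22 21 21 21 21 21 21 21 21 22 21 21 21 21 21 21 21 20 11  4  3  3  3  3  3
 5 11  3 20  9  7  7  7  7  7  7  7  7  8  8  7  7  7  7  8  8  9  9  9  9  9  9  9  9 10 10 10 10 11 11 11 11 13  8  3  3  3  3  3  3
[... 3215 characters left out ...]
0 20 20 20 20 20 20 20 14
16  3  3 20 15 15 15 14 14 14 14 14 14 15 14 14 20 22 20 20 20 19 20 16 20 20 20 20 20 20 11 12 12 12 11 18 19 19 19 19 19 19 19 19 14
15  4  3 22 18 18 18 18 18 18 18 16 16 16 16 16 20 20 20 20 20 20 20 14 20 20 20 20 20 20 12 12 12 12 12 18 20 20 20 20 20 20 20 20 14
16  4  3 12 12 12 12 14 15 15 15 15 15 15 15 18 17 17 17 17 17 17 17 17 20 20 20 20 20 20 20 20 20 20 20 19 19 20 20 20 20 20 20 20 19
16  2  3  6  4  5  5  5  5  5  5  5  5  5  6  6  6  6  6  6  6  6  6  6  6  6  6  6  6  6  6  6  7  7  6  6  7  7  7  7  7  7  7  7  7
16  2  2  2  2  2  2  2  2  2  2  2  2  2  2  2  2  2  2  2  2  2  2  2  2  2  2  2  2  2  2  2  2  2  2  2  2  2  2  2  2  3  2  2  3
```

The barrel is empty and the grip is back at its start position. All four slugs show in the pan, and the mat around it is clear. I'll hand in.

```bash
python3 -c "
from bench import *
print(hand_in())"
```

```text
the job is handed in; nothing more can be done
None
```

The job is handed in at about 25 s: the pan stands in the yellow outline (measured within about 1.5 mm and 0.013 rad), the barrel is empty and fully upright, both brass slugs are plainly visible in the pan and image differences place the two aluminium ones there too, and the hammer, wrench and bottle were not touched.

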